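# Clamp a carved panel and hold the hand press level

## Task

On the wooden press board, swing the steel hold-down bar down over the carved panel until it rests in its fork catch, and only then push the spring-loaded press lever down until its arm is level (horizontal), without forcing it clearly past level. Hold it level for at least two seconds, and finish the program while still holding it there, because the lever springs up when let go; do not disturb the jar, the hand tool and the wooden block standing around.

Things in the scene. Friction and masses are not known exactly. Their poses are not given: they have to be found in the camera images.
- press: hand press, fixed to the table: pale wooden board 270 (x) x 360 (y) x 30 mm with a cream panel on it and a grey column (top 188 mm above the table) at x +30, y -130 mm; origin under the board's centre, z up. The lever points along +y; the hold-down bar runs along y on the -x side, bolted up to 12 mm one way or the other. Place and yaw vary.
- lever_pad (a point): centre of the top face of the lever's flat black paddle (36 mm wide, 85 mm long, 16 mm thick), 170 mm along the arm from the pivot and 8 mm above the arm's centre line; moves with the lever. The paddle's end is 212 mm from the pivot.
- lever_pivot (a point): the lever's pivot pin in the column, 165 mm above the table, axis along the press's x (fixed). When the lever is level its arm's centre line is at this height.
- lever (a joint): lever angle in rad: 0 = at rest, raised 0.52 rad (30 degrees) above level; grows as the free end is pushed down; 0.52 = level; 0.78 = hard stop past level. A spring always pushes it up: about 3.5 N at the paddle at rest, about 9 N when level.
- bar_face (a point): point on the upper face (the face away from the panel) of the hold-down bar, on its middle line 150 mm from its hinge; moves with the bar. The bar is flat steel, 18 mm wide, 8 mm thick, reaching 235 mm from the hinge, at mid thickness on the hinge axis; its cork pad below does not matter.
- bar_hinge (a point): hinge axis of the hold-down bar, 48 mm above the table, near the +y end of the board, axis along the press's x (fixed). The closed bar runs from here 235 mm along the press's -y into a two-pronged fork 210 mm from the hinge (prongs 62 mm above the table).
- bar (a joint): hold-down bar angle in rad: 0 = closed, lying level in its fork; grows as its free end swings up; at 1.57 it stands upright. The hinge is stiff (0.35 N m of friction), so it stays where it is left; pushing it shut takes under 5 N at 150 mm.
- jar: closed glue jar, 64 mm across, 75 mm high, on the table off the press's -y side; origin at the centre of its underside; leave alone
- burin: hand tool with a wooden handle, 170 mm long, lying on the table off the press's +y side; leave alone
- strop: wooden block 50 x 100 x 30 mm on the table off the press's -y side; origin at the centre of its underside; leave alone

How it is judged (in metres and radians):
On the way, in this order (a step that is already met when the one before it is completed fails the run):
1. the hold-down bar is swung down and rests in its fork (value of joint bar below 0.06 rad), for 0.2 s.
2. the robot holds the lever level for two seconds (value of joint lever between 0.42 and 0.62 rad and value of joint bar below 0.06 rad and contact force between any of the fingers, the arm and lever above 4 N), for 1.8 s.
At the end, for the whole second after the job is handed in: The bar rests in its fork (within 0.06 rad of closed); the robot itself holds the lever still, within 0.10 rad (6 degrees) of level, pushing with more than 4 N; the jar, hand tool and block are within 30 mm of where they stood (all of step 2 and velocity of joint lever between -0.1 and 0.1 rad/s and distance of each of jar, burin, strop from where it was at the start of the episode below 0.03 m); the arm keeps its last pose, push and grip.
It fails at once if the lever is forced clearly past level (more than 0.18 rad, 10 degrees) (value of joint lever above 0.7 rad).
It fails at once if the lever is pushed down while the hold-down bar is still open (value of joint lever above 0.2 rad and value of joint bar above 0.15 rad).
It fails at once if a bystander is disturbed (distance of any of jar, burin, strop from where it was at the start of the episode above 0.03 m).
It also fails if it takes over 48 s, if anything falls off the work surface, if the arm or the gripper's body presses on something with over 40 N, if the wrist force passes 120 N, or if a joint passes its speed limit or range.

## Robot

A 7-joint arm with a two-finger parallel gripper is mounted at the origin on the work surface. World frame = base frame: x ahead of the robot, y to its left, z up, the work surface at z = 0. Lengths are in mm, angles in rad, forces in N, time in s.
With the tool pointing down it reaches from about 400 to 875 mm from the base axis. Payload 4.4 kg.
Tool frame: the origin (TCP) lies on the centre line of the jaws, within the pads' length; the fingertips stand 22 mm ahead of it and the grasp point (between the pads) lies 3 mm ahead of it (manip.tip_reach is the distance from the TCP to the fingertips, in mm); z points along the fingers, y is the line along which they close (so a half turn about z gives the same grasp; the last joint's range is limited). The gripper opens to 85 mm and grips with 20 to 120 N. Pads are 22 mm wide; open, the fingers measure 114 mm over their backs; the gripper's body (76 mm by 85 mm) begins 54 mm behind the grasp point. The pads swing forward as they close: fully open they stand 13 mm farther back than shut.
Start: joints at [-0.066, 0.628, 0.038, 1.517, -0.027, 0.996, -0.02], TCP at [650.013, 0.026, 253.313] pointing down, gripper open.
Joint ranges: [-3.06, 3.06], [-0.37, 2.12], [-1.25, 1.32], [0.18, 2.47], [-1.1, 4.24], [0.23, 1.98], [-2.94, 2.94]. Speed limits (rad/s): [2.57, 2.57, 3.14, 3.14, 3.14, 3.14, 3.14].

## Interface

Orientations are given as [roll, pitch, yaw] about the fixed x, y, z axes, in that order (R = Rz(yaw) Ry(pitch) Rx(roll)).
In Python, from workcell import manip, eyes, ticket gives the robot as it stands.
- The arm moves only by the shell command python3 -m jog 'ROWS' [OPENING]. ROWS is JSON, a list that holds one entry, the list of rows, each a list of 6 numbers: the shift along the tool's x, y, z as a fraction of full scale, then the turn, a rotation vector about the tool's x, y, z as a fraction of full scale. A call has 1 to 10 rows; each row shifts and turns the commanded pose from where the row before left it, along the tool's axes as they then stand; what a row does not reach is not made up. Full scale, the value 1, is 30 cm for a shift and pi rad for a turn. A row lasts 1/12 s, in which the tool goes at most 41.7 mm and 7.16 degrees, less where a joint would pass 70% of its speed; a pose out of reach is approached as far as the arm can. A call with a number of a shift or a turn outside -1 to 1 is refused whole. A call with a gripper value outside its range is refused whole. OPENING is the gripper command: -1 is shut, 1 is fully open, values between are in proportion, set as the call begins (- or left out, the last holds). The fingers move at their own pace and stop on an object; the grip force is fixed at half the most. Time passes only in rows, so rows that do not move let the fingers close. It gives the time, the measured TCP pose, the force, the opening and the grip force at its end, in the units of the state.
- manip.state(): the state, without advancing time (a new reading comes with each control period).
- eyes.read_camera(name): name is "scene" or "side" or "wrist"; returns a dict with "image" (420x560x3 uint8, blue, green, red), "mtx" (3x3 intrinsics, pixels), "extrinsics" (4x4, takes a point from camera to world coordinates). Camera axes: x right, y up, looking along -z (the intrinsics and any distortion apply to the point x, -y, -z); pixel columns grow to the right and rows downward; lengths in mm; the calibration is good to about 2 mm. A picture is of the moment at which its call begins. There is no depth.
- ticket.hand_in(): hands the job in; it is judged then, once.
The state is a dict: "time": time; "joint_positions": joint angles; "dq": joint speeds; "effort": joint torques, N m; "tcp_pos": TCP position; "ee_rot": TCP orientation; "wrist_force": force on the tool from outside, world axes, zero at the start; "wrist_torque": the same for the moment, N m; "opening": finger opening in mm; "gripper_force": force on a finger pad.
Only numpy, scipy, OpenCV 4.12 (cv2) and the standard library are available. Lean on these libraries where they do the work, as an engineer would, in place of code of your own. Each camera call takes 0.05 s, during which the arm holds its last target. There are 200 camera calls.

## Working session

There is one attempt and no reset: what is moved stays moved. The work goes in short steps, Python scripts to look and compute and a shell command to move; the robot and the scene stay as the last step left them, time stands still between calls to the robot, and variables do not carry over. Pictures are saved under pics/ and viewed, at most 10 in all, crops included, and the job is handed in when it is done.

```bash
mkdir -p pics; python3 - <<'E'
from workcell import manip, eyes
import cv2
for n in ("scene","side"):
    c=eyes.read_camera(n); cv2.imwrite(f"pics/{n}0.png",c["image"]); print(n,c["mtx"].round(1).tolist(),c["extrinsics"].round(3).tolist(), [k for k in c])
s=manip.state(); print(s)
E
```

```text
scene [[433.3, 0.0, 281.0], [0.0, 433.3, 214.4], [0.0, 0.0, 1.0]] [[-0.77, -0.444, 0.459, 1042.236], [0.638, -0.537, 0.551, 593.572], [0.002, 0.717, 0.697, 812.933], [0.0, 0.0, 0.0, 1.0]] ['image', 'mtx', 'extrinsics']
side [[443.1, 0.0, 280.8], [0.0, 443.1, 211.5], [0.0, 0.0, 1.0]] [[-0.709, 0.41, -0.574, 12.052], [-0.705, -0.401, 0.585, 660.798], [0.01, 0.819, 0.573, 738.495], [0.0, 0.0, 0.0, 1.0]] ['image', 'mtx', 'extrinsics']
{'time': 0.1, 'joint_positions': array([-0.06583318,  0.62921581,  0.03846683,  1.51831369, -0.0270203 ,
        0.99633662, -0.01999333]), 'dq': array([-0.00036481, -0.00128986,  0.00071032, -0.00338393, -0.00125165,
        0.00122582, -0.00175714]), 'effort': array([ 3.65140630e-03, -5.64529252e+01,  1.23032581e+00, -1.93971133e+01,
        1.11524854e-02,  5.46943455e-03, -1.37002465e-05]), 'tcp_pos': array([6.49444078e+02, 4.41980563e-02, 2.52491337e+02]), 'ee_rot': array([-3.13983766e+00,  1.30458534e-05,  1.57080625e+00]), 'wrist_force': array([ 0.13976101, -0.37897284, -0.33224073]), 'wrist_torque': array([ 0.00491055, -0.009848  , -0.03819014]), 'gripper_force': 0.0, 'opening': 85.10190086395252}
```

View pics/scene0.png

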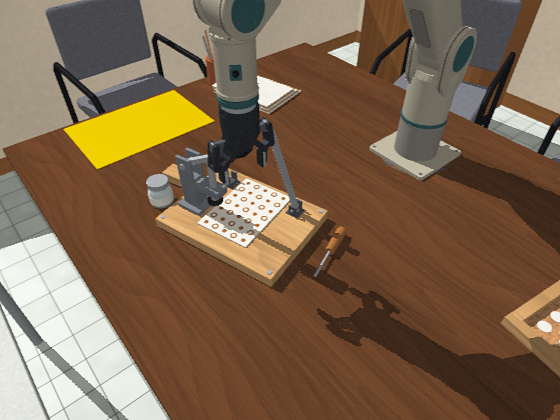

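View pics/side0.png

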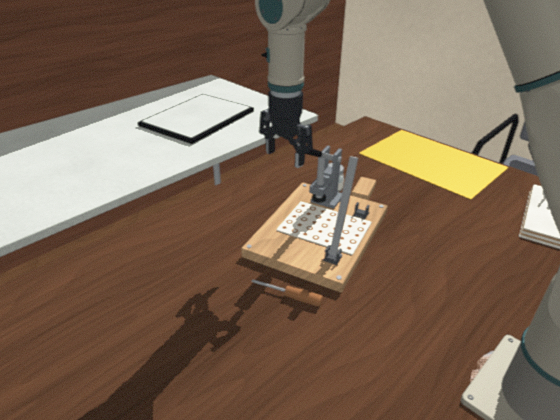

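The scene view shows the board with corners near (160,222), (272,280), (327,212); the bar hinge is at (295,208) with the bar raised, and the column is at (195,185). In the side view the hinge is at (332,255), the bar end at (353,160), and the fork at (361,210).

```bash
cat > h.py <<'E'
import numpy as np, cv2
from workcell import manip, eyes
def ray(c,u,v):
    E=c["extrinsics"];K=c["mtx"]
    d=E[:3,:3]@np.array([(u-K[0,2])/K[0,0],-(v-K[1,2])/K[1,1],-1]); return E[:3,3],d
def atz(c,u,v,z):
    o,d=ray(c,u,v); return o+d*(z-o[2])/d[2]
def proj(c,P):
    E=c["extrinsics"];K=c["mtx"]
    p=(np.asarray(P,float)-E[:3,3])@E[:3,:3]
    return np.array([K[0,0]*p[...,0]/-p[...,2]+K[0,2],K[1,1]*p[...,1]/p[...,2]+K[1,2]]).T
def crop(name,x0,y0,w,h,out,k):
    c=eyes.read_camera(name); cv2.imwrite(out,cv2.resize(c["image"][y0:y0+h,x0:x0+w],None,fx=k,fy=k,interpolation=cv2.INTER_CUBIC)); return c
E
python3 - <<'E'
from h import *
c=crop("scene",140,110,200,150*0+180,"pics/s1.png",3.3)
d=crop("side",230,130,180,180,"pics/d1.png",3.3)
for p in((160,222),(272,280),(327,212)): print(atz(c,*p,30).round())
for p in((246,252),(342,280),(386,206)): print(atz(d,*p,30).round())
E
```

```text
[ 782. -201.   30.]
[677. 124.  30.]
[428.  44.  30.]
[658. 123.  30.]
[430.  32.  30.]
[ 531. -296.   30.]
```

View pics/s1.png

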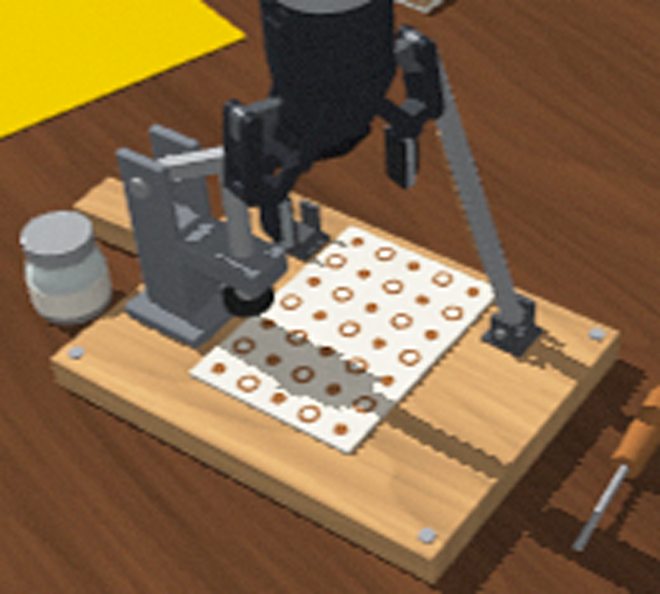

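View pics/d1.png

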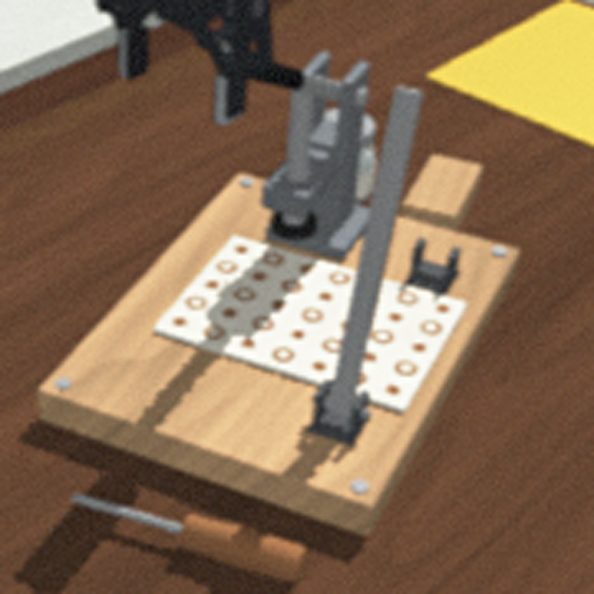

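Crops: board top corners, hinge, fork and raised bar tip are all identifiable; the lever arm leaves the column toward +y with its black paddle next to the gripper (side crop 270-300,72).

```bash
cat > fit.py <<'E'
from h import *
from scipy.optimize import least_squares
S=lambda x,y:(140+x/3.3,110+y/3.3); D=lambda x,y:(230+x/3.3,130+y/3.3)
c=eyes.read_camera("scene"); d=eyes.read_camera("side")
cor=lambda a,b:np.array([135*a,180*b,30.])
obs=[(c,S(55,360),cor(1,-1)),(c,S(435,580-25),cor(1,1)),(c,S(619,335),cor(-1,1)),(c,S(110,180),cor(-1,-1)),
(d,D(40,393),cor(1,1)),(d,D(372,505),cor(-1,1)),(d,D(519,248),cor(-1,-1)),(d,D(243,178),cor(1,-1))]
def T(p,q): 
    s,k=np.sin(p[2]),np.cos(p[2]); return np.array([k*q[0]-s*q[1]+p[0],s*q[0]+k*q[1]+p[1],q[2]])
f=lambda p:np.concatenate([proj(cc,T(p,q))-uv for cc,uv,q in obs])
r=least_squares(f,[600,-80,-.3],x_scale=[100,100,.1]); p=r.x
print(p,r.fun.round(1))
inv=lambda P:T([0,0,-p[2]],np.array([P[0]-p[0],P[1]-p[1],P[2]]))
print("hinge",inv(atz(c,*S(513,315),48)),inv(atz(d,*D(340,405),48)),"fork",inv(atz(d,*D(437,247),62)))
# bar tip: intersect ray with plane x=xb
o,dd=ray(d,*D(407,90)); o=inv(o);dd=T([0,0,-p[2]],dd)
for xb in(-80,-70,-60): print("tip",o+dd*(xb-o[0])/dd[0])
print("paddle rest", T(p,[30,-130+170*np.cos(.52)-8*np.sin(.52),165+170*np.sin(.52)+8*np.cos(.52)]),"jar",inv(atz(c,*S(58,215),75)))
np.save("p.npy",p)
E
python3 fit.py
```

```text
[ 6.18278588e+02 -1.01688100e+02  3.90292203e-01] [-10.3   4.8  -1.1  -0.9  -7.6  -6.2  34.4   1.4   1.6  -1.4   6.1  -5.8
  -5.7  -6.7  -8.3  -4.4]
hinge [-86.4269394  131.09122037  48.        ] [-80.83196708 131.66207411  48.        ] fork [-99.48665347 -77.21003799  62.        ]
tip [-80.          21.85441835 252.1966488 ]
tip [-70.         -26.11037285 226.67493531]
tip [-60.         -74.07516406 201.15322182]
paddle rest [640.86570615 -77.73942636 256.41217687] jar [   7.46503515 -237.88800928   75.        ]
```

The scene point (110,180) belongs to the strop block rather than the board; I'll drop it and refit.

```bash
sed -i 's/,(c,S(110,180),cor(-1,-1))//' fit.py; python3 fit.py
```

```text
[ 6.02062360e+02 -9.00362536e+01  3.06012247e-01] [-1.6 -0.8 -0.1  1.3  1.3 -1.7 -0.8 -0.6  0.7  1.4  1.   0.4 -1.1 -1.7]
hinge [-85.20281398 107.35467143  48.        ] [-79.67575535 108.39448492  48.        ] fork [ -80.6813282  -101.30660081   62.        ]
tip [-80.          33.90991435 271.14700115]
tip [-70.           0.37749289 252.92005957]
tip [-60.         -33.15492857 234.69311799]
paddle rest [626.58531053 -68.07397293 256.41217687] jar [  39.41664673 -252.41103679   75.        ]
```

Consistent: hinge–fork 209 mm, bar length 235 at 1.25 rad. Raise, shut the gripper, align with press yaw (0.306).

```bash
python3 -m jog '[[[0,0,-0.1,0,0,0],[0,0,-0.1,0,0,0],[0,0,0,0,0,-0.0325],[0,0,0,0,0,-0.0325],[0,0,0,0,0,-0.0325],[0.1,0,0,0,0,0],[0,-0.1,0,0,0,0],[0,-0.1,0,0,0,0],[0,-0.1,0,0,0,0],[0,0,0,0,0,0]]]' -1
cat > where.py <<'E'
from h import *
p=np.load("p.npy");s=manip.state();t=s["tcp_pos"];a=-p[2]
x,y=t[:2]-p[:2]
print("press TCP",round(np.cos(a)*x-np.sin(a)*y,1),round(np.sin(a)*x+np.cos(a)*y,1),"tip z",round(t[2]-manip.tip_reach,1),manip.tip_reach,"rot",s["ee_rot"].round(3),"F",s["wrist_force"].round(1),"open",round(s["opening"],1),"t",s["time"])
E
python3 where.py
```

```text
time: 1.23
tcp_pos: [549.3, -0.9, 313.1]
ee_rot: [-3.135, 0.0, 1.875]
wrist_force: [-1.2, -0.8, -0.6]
opening: -0.0
gripper_force: 0.0
press TCP -23.5 100.9 tip z 291.1 22.0 rot [-3.135  0.     1.875] F [-1.2 -0.8 -0.6] open -0.0 t 1.2333
```

```bash
python3 -m jog '[[[0,-0.095,0,0,0,0],[0,-0.095,0,0,0,0],[0,0,0.085,0,0,0],[0,0,0.085,0,0,0],[0,0,0.083,0,0,0],[0,0,0,0,0,0]]]'
python3 where.py; python3 -c "
from h import *
crop('side',230,130,180,180,'pics/d2.png',3.3)
a=cv2.imread('pics/d2.png');crop('scene',140,90,200,180,'pics/s2.png',3.3);b=cv2.imread('pics/s2.png')
cv2.imwrite('pics/b2.png',cv2.resize(np.hstack([a,b]),None,fx=.63,fy=.63))"
```

```text
time: 1.73
tcp_pos: [498.3, -15.7, 234.0]
ee_rot: [-3.135, -0.002, 1.877]
wrist_force: [-1.2, 1.0, -0.5]
opening: 0.0
gripper_force: 0.0
press TCP -76.6 102.1 tip z 212.0 22.0 rot [-3.135e+00 -2.000e-03  1.877e+00] F [-1.2  1.  -0.5] open 0.0 t 1.7333
```

View pics/b2.png

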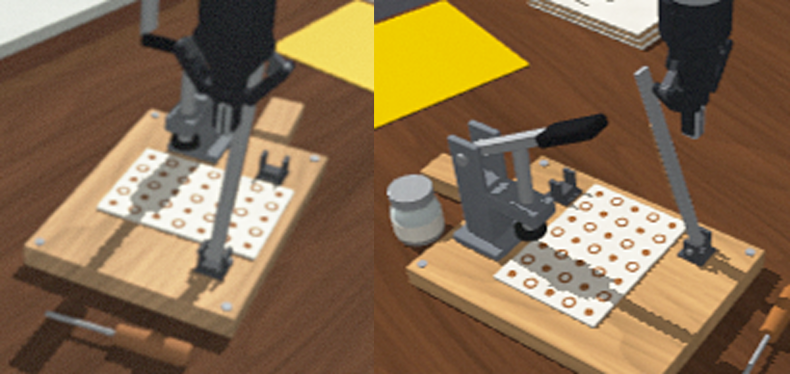

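```bash
python3 -m jog '[[[-0.06,-0.015,0,0,0,0],[-0.06,0,0,0,0,0],[-0.068,0,0.017,0,0,0],[-0.068,0,0.017,0,0,0],[-0.058,0,0.047,0,0,0],[-0.058,0,0.047,0,0,0],[-0.045,0,0.06,0,0,0],[-0.045,0,0.06,0,0,0],[0,0,0,0,0,0],[0,0,0,0,0,0]]]'
python3 where.py
```

```text
time: 2.67
tcp_pos: [538.8, -149.6, 163.8]
ee_rot: [3.141, 0.0, 1.876]
wrist_force: [-0.2, -0.0, 0.5]
opening: -0.1
gripper_force: 0.0
press TCP -78.3 -37.8 tip z 141.8 22.0 rot [3.141 0.    1.876] F [-0.2 -0.   0.5] open -0.1 t 2.6667
```

```bash
python3 -m jog '[[[-0.028,-0.008,0.07,0,0,0],[-0.028,0,0.07,0,0,0],[-0.009,0,0.045,0,0,0],[-0.009,0,0.045,0,0,0],[-0.003,0,0.025,0,0,0],[0,0,0.02,0,0,0],[0,0,0,0,0,0],[0,0,0,0,0,0]]]'
python3 where.py; python3 -c "
from h import *
crop('side',230,130,180,180,'pics/d3.png',3.3)"
```

```text
time: 3.33
tcp_pos: [543.2, -171.3, 80.9]
ee_rot: [3.141, -0.0, 1.878]
wrist_force: [-0.7, 0.2, 0.9]
opening: 0.3
gripper_force: 0.0
press TCP -80.6 -59.8 tip z 58.9 22.0 rot [ 3.141 -0.     1.878] F [-0.7  0.2  0.9] open 0.3 t 3.3333
```

View pics/d3.png

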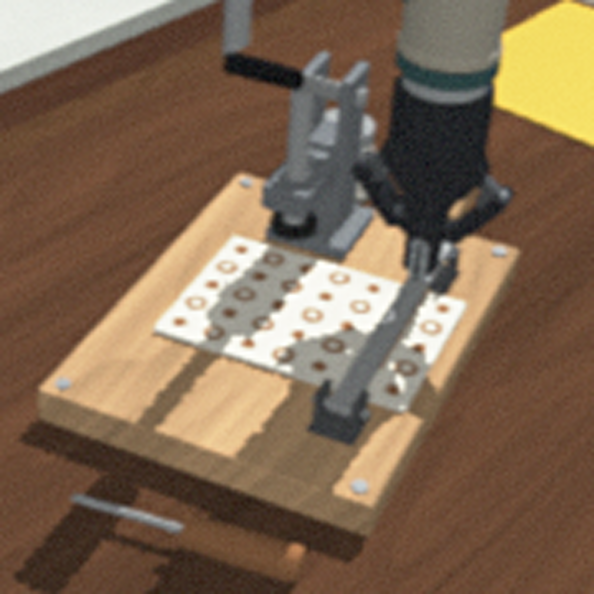

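The bar is nearly down into the fork (fingers at ~(430,255)), paddle untouched at (262,68). Press the last few mm in small steps.

```bash
python3 -m jog '[[[0,0,0.01,0,0,0],[0,0,0.01,0,0,0],[0,0,0,0,0,0],[0,0,0,0,0,0]]]'|grep -E 'pos|force'; python3 -m jog '[[[0,0,0.008,0,0,0],[0,0,0.007,0,0,0],[0,0,0,0,0,0],[0,0,0,0,0,0]]]'|grep -E 'pos|force'
```

```text
tcp_pos: [542.8, -171.9, 74.4]
wrist_force: [-0.6, 0.4, 0.7]
gripper_force: 0.0
tcp_pos: [543.1, -171.9, 73.7]
wrist_force: [-7.8, 2.1, 32.4]
gripper_force: 16.0
```

Firm stop at tip z 51.7 = closed bar's top face. Retreat up, move above the paddle.

```bash
python3 -m jog '[[[0,0,-0.04,0,0,0],[0,0,-0.12,0,0,0],[0,0,-0.12,0,0,0],[0,0,-0.12,0,0,0],[0,0,-0.12,0,0,0],[0,0,-0.12,0,0,0],[0,0,-0.12,0,0,0],[0,0,-0.12,0,0,0],[0,0,0,0,0,0]]]' | grep pos
python3 -m jog '[[[0.1,0.1,0,0,0,0],[0.1,0.1,0,0,0,0],[0.1,0.1,0,0,0,0],[0,0.07,0,0,0,0],[0,0,0,0,0,0],[0,0,0,0,0,0]]]' | grep force
python3 where.py; python3 -c "
from h import *
crop('side',230,110,180,180,'pics/d4.png',3.3)
a=cv2.imread('pics/d4.png');crop('scene',140,90,200,180,'pics/s4.png',3.3);b=cv2.imread('pics/s4.png')
cv2.imwrite('pics/b4.png',cv2.resize(np.hstack([a,b]),None,fx=.63,fy=.63))"
```

```text
tcp_pos: [546.4, -173.0, 341.6]
wrist_force: [-0.7, -0.8, 0.6]
gripper_force: 0.0
press TCP 28.8 28.9 tip z 311.1 22.0 rot [-3.14  -0.     1.879] F [-0.7 -0.8  0.6] open -0.0 t 5.3
```

View pics/b4.png

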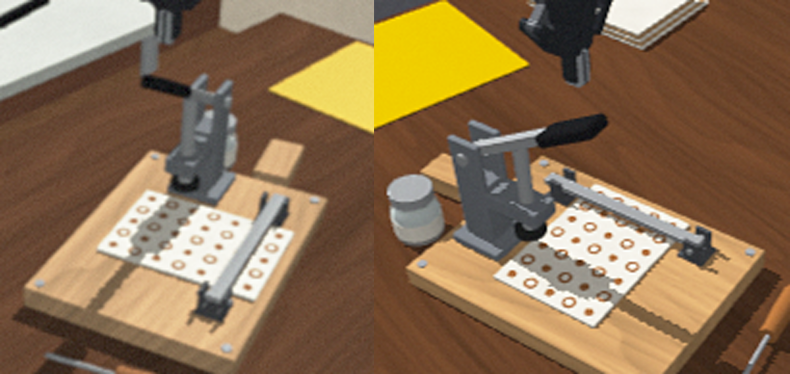

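The bar lies in its fork; the paddle is at composite (572,132) right, under the tip. Check paddle prediction by projection.

```bash
python3 -c "
from h import *
c=eyes.read_camera('scene');p=np.load('p.npy')
k,s=np.cos(p[2]),np.sin(p[2])
for L in(127,170,212):
  x,y,z=30,-130+L*np.cos(.52)-8*np.sin(.52),165+L*np.sin(.52)+8*np.cos(.52)
  q=proj(c,[k*x-s*y+p[0],s*x+k*y+p[1],z]); print(L,y,z,q,(q-[140,90])*3.3*.63+[374,0])"
```

```text
127 -23.762005283688364 235.04633094357575 [220.91706676 152.25194335] [542.2265818  129.42179022]
170 13.554219442450592 256.41217687085646 [233.47317369 149.76445258] [568.33072811 124.25029691]
212 50.00262498891188 277.2811426602934 [246.515197  147.1806969] [595.44509457 118.87866885]
```

```bash
python3 -m jog '[[[0,0.004,0.07,0,0,0],[0,0,0.06,0,0,0],[0.004,0,0.04,0,0,0],[0.004,0,0.04,0,0,0],[0.004,0,0.04,0,0,0],[0.004,0,0.04,0,0,0],[0.004,0,0.04,0,0,0],[0,0,0.04,0,0,0],[0,0,0,0,0,0],[0,0,0,0,0,0]]]' | grep force
python3 where.py
```

```text
wrist_force: [-2.0, 3.1, 7.7]
gripper_force: 3.4
press TCP 29.4 34.4 tip z 202.1 22.0 rot [ 3.141e+00 -1.000e-03  1.876e+00] F [-2.   3.1  7.7] open -0.1 t 6.2833
```

```bash
python3 -m jog '[[[0.005,0,0.025,0,0,0],[0.005,0,0.025,0,0,0],[0,0,0.02,0,0,0],[0,0,0.02,0,0,0],[0,0,0.006,0,0,0],[0,0,0,0,0,0],[0,0,0,0,0,0]]]' | grep force
python3 where.py; python3 -c "
from h import *
c=crop('scene',150,100,180,150,'pics/s5.png',4.4)
p=np.load('p.npy');k,s=np.cos(p[2]),np.sin(p[2])
for L in(127,212):
  for h in (8,-8):
    x,y,z=48,-130+L,165+h
    print(L,h,(proj(c,[k*x-s*y+p[0],s*x+k*y+p[1],z])-[150,100])*4.4)"
```

```text
wrist_force: [-2.3, 3.3, 8.6]
gripper_force: 4.4
press TCP 29.7 37.7 tip z 174.2 22.0 rot [ 3.140e+00 -1.000e-03  1.876e+00] F [-2.3  3.3  8.6] open -0.1 t 6.8667
127 8 [333.02492182 356.83978942]
127 -8 [335.66627339 380.16171056]
212 8 [466.01774623 415.43082654]
212 -8 [467.22772995 438.87054756]
```

View pics/s5.png

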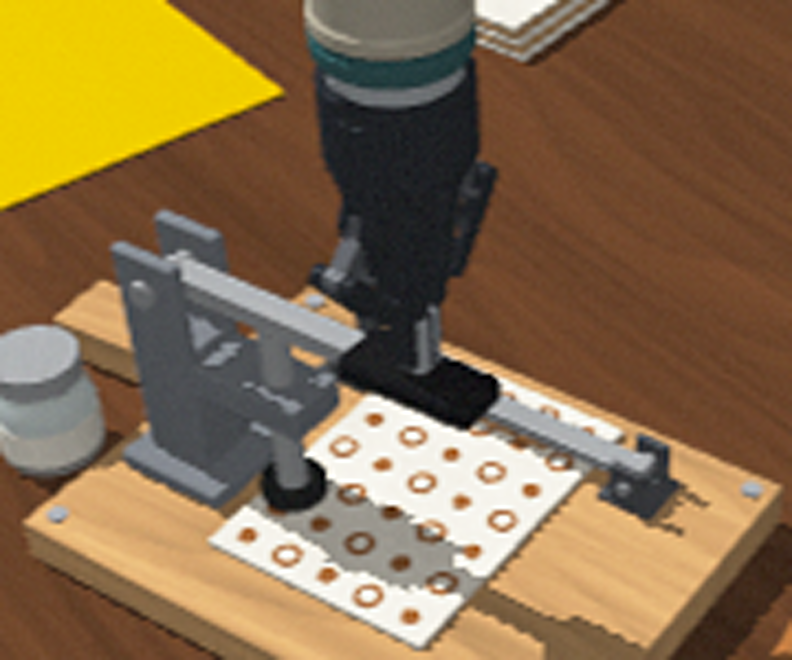

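The paddle (340–498, 345–425) sits within ~0.03 rad of level, slightly high, and the bar is still in the fork. I'll go 3 mm lower and hold.

```bash
Z='[0,0,0,0,0,0]'; python3 -m jog '[[[0,0,0.01,0,0,0],[0,0,0,0,0,0],[0,0,0,0,0,0],[0,0,0,0,0,0],[0,0,0,0,0,0],[0,0,0,0,0,0],[0,0,0,0,0,0],[0,0,0,0,0,0],[0,0,0,0,0,0],[0,0,0,0,0,0]]]' >/dev/null
for i in 1 2 3; do python3 -m jog '[[[0,0,0,0,0,0],[0,0,0,0,0,0],[0,0,0,0,0,0],[0,0,0,0,0,0],[0,0,0,0,0,0],[0,0,0,0,0,0],[0,0,0,0,0,0],[0,0,0,0,0,0],[0,0,0,0,0,0],[0,0,0,0,0,0]]]' | grep -E 'pos|wrist'; done; python3 where.py
```

```text
tcp_pos: [619.0, -45.1, 193.5]
wrist_force: [-2.5, 4.8, 9.7]
tcp_pos: [619.0, -45.1, 193.5]
wrist_force: [-2.7, 4.0, 8.7]
tcp_pos: [619.0, -45.1, 193.4]
wrist_force: [-2.3, 4.3, 9.7]
press TCP 29.7 37.8 tip z 171.4 22.0 rot [ 3.140e+00 -1.000e-03  1.876e+00] F [-2.3  4.3  9.7] open -0.1 t 10.25
```

```bash
python3 -c "
from workcell import ticket
print(ticket.hand_in())"
```

```text
the job is handed in; nothing more can be done
None
```

I swung the hold-down bar down into its fork, then pushed the lever level to within about 0.03 rad by camera and tip height. I held it there for over 3 s with about 10 N and handed the job in with the arm still holding, at 10.25 s; the hand-in gave no verdict.

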